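# Lock the blue mixing head into the vortex mixer

### The arm

A 6-joint arm with a two-finger parallel gripper is mounted at the origin on a cart in front of the work surface, level with it; the furniture and walls round the work are solid. World frame = base frame: x ahead of the robot, y to its left, z up, the work surface at z = 0. Lengths are in m, angles in rad, forces in N, time in s.
With the tool pointing down it reaches from about 0.35 to 0.975 m from the base axis. Payload 7.1 kg.
Tool frame: the origin (TCP) lies midway between the tips of the shut fingers; the grasp point (between the pads) lies 19 mm behind it; z points along the fingers, y is the direction in which the jaws open and shut (so a half turn about z gives the same grasp; the last joint's range is limited). The gripper opens to 88 mm and grips with 3 to 60 N. Pads are 20 mm wide; open, the fingers measure 115 mm over their backs; the gripper's body (75 mm by 178 mm) begins 61 mm behind the grasp point.
Start: joints at [-1.328, 0.423, 1.63, -0, 1.089, -0.019], TCP at [0.162, -0.604, 0.223] pointing down, gripper open.
Joint ranges: [-3, 3], [-0.9, 2.11], [0.09, 2.58], [-1.31, 4.45], [0.11, 2.69], [-2.54, 2.54]. Speed limits (rad/s): [2.39, 2.39, 3.01, 3.14, 3.14, 3.14].

### API

Orientations are given as a 3x3 rotation matrix whose columns are the frame's x, y, z axes.
In Python, from station import telemetry, vision, env gives the robot as it stands.
- The arm moves only by the shell command python3 -m handwheel 'ROWS' [FORCE]. ROWS is a JSON object of lists of equal length, an entry for each row: "jaw": the finger opening in mm, from 0 to 87.8; "dp": the shift along the tool's x, y, z in mm, a list of three; "twist": the turn about the tool's z in rad. In form: {"jaw": [jaw, ...], "dp": [[dx, dy, dz], ...], "twist": [twist, ...]}. A call has 1 to 10 rows; each row shifts and turns the pose as measured when the row begins, along the tool's axes as they then stand; what a row does not reach is not made up. A row lasts 1/10 s, in which the tool goes at most 50 mm and 8.59 degrees, less where a joint would pass 70% of its speed; a pose out of reach is approached as far as the arm can. A call with a gripper value outside its range is refused whole. The fingers move at their own pace and stop on an object; FORCE is the grip in N (left out, the last holds). Time passes only in rows, so rows that do not move let the fingers close. It gives the time, the measured TCP pose, the force and the opening at its end, in the units of the state.
- telemetry.observe(): the state, without advancing time (a new reading comes with each control period).
- vision.get_image(name): name is "side" or "top" or "wrist"; returns the picture (480x640x3 uint8, red, green, blue); there is no depth.
- vision.calibration(name): a dict with "K" (3x3 intrinsics, pixels), "extrinsics" (4x4, takes a point from camera to world coordinates); the wrist camera has in their place "tool_from_camera" (4x4, takes a point from camera to tool coordinates, whose origin is the TCP and whose axes are the flange's). Camera axes: x right, y up, looking along -z (the intrinsics and any distortion apply to the point x, -y, -z); pixel columns grow to the right and rows downward; lengths in m; the calibration is good to about 2 mm. A picture is of the moment at which its call begins: read the wrist's pose just before it. calibration takes no time and is no camera call.
- env.finish_job(): hands the job in, once; it reports no verdict.
The state is a dict: "t": time; "joints": joint angles; "qd": joint speeds; "effort": joint torques, N m; "eef_pos": TCP position; "tool_rot": TCP orientation; "ft_force": force on the tool from outside, world axes, zero at the start; "torque": the same for the moment, N m; "opening": finger opening in m.
Only numpy, scipy, OpenCV 4.12 (cv2) and the standard library are available. Lean on these libraries where they do the work, as an engineer would, in place of code of your own. Each camera call takes 0.05 s, during which the arm holds its last target.

### The job

Fit the blue mixing head to the vortex mixer: lift it upright out of the rack, set its tapered shank in the socket on top of the mixer and let go of it. Then tap or press down on its top until it locks, that is until the socket's red band has sunk fully into the mixer. Leave the orange and the grey head in the rack.

Things in the scene. Friction and masses are not known exactly. Their poses are not given: they have to be found in the camera images.
- blue_head_grip (a point): Centre of the blue head's upright grip cylinder (36 mm diameter, 50 mm tall), z up. Below it: aluminium flange (52 mm diameter, 6 mm thick, underside 31 mm below this point), then a steel shank 42 mm long, tapering from 35 to 11 mm diameter, tip 73 mm below this point. About 160 g. It hangs by its flange in one of the three holes of the white rack (60 mm high, holes in a row 100 mm apart)
- orange_head_grip (a point): The same point on the orange mixing head, of the same size above the flange but with a straight 27 mm shank that does not fit; in another hole of the rack
- grey_head_grip (a point): The same point on the grey mixing head, like the orange one; in the rack's remaining hole
- socket (a point): Centre of the mouth (34 mm diameter) of the steel taper socket on top of the fixed vortex mixer (white base, grey round turret 114 mm high), z up; 122 mm above the worktop at the start. The bore narrows downward at 14 degrees to the axis, like the blue head's shank. With the head seated, its grip centre is about 34 mm above this point. The point sinks with the sleeve
- sleeve (a joint): How far the socket sleeve is driven down into the mixer, m: 0 = stands 8 mm proud, red band showing; 0.008 = rim flush with the turret, locked (hard stop). Stiff: the head's weight does not move it, about 8 N downward drives it (press with 10 to 20 N), and it stays where it is left

How it is judged:
By the outcome, as a careful person would: the job done as asked, in the order asked, and still so for the second after the job is handed in, with the robot touching nothing.
It also fails if it takes over 48 s, if anything falls off the work surface, if the arm or the gripper's body presses on something with over 40 N, if the wrist force passes 120 N, or if a joint passes its speed limit or range.

## Working session

There is one attempt and no reset: what is moved stays moved. The work goes in short steps, Python scripts to look and compute and a shell command to move; the robot and the scene stay as the last step left them, time stands still between calls to the robot, and variables do not carry over. Pictures are saved under pics/ and viewed, and the job is handed in when it is done.

```bash
mkdir -p pics; ls
python3 - <<'E'
from station import telemetry, vision, env
import cv2
s=telemetry.observe()
print(s)
for n in ("side","top"):
    cv2.imwrite(f"pics/{n}0.png",vision.get_image(n)[:,:,::-1])
    print(n,vision.calibration(n))
print(vision.calibration("wrist"))
E
```

```text
pics
{'t': 0.0, 'joints': array([-1.32798855e+00,  4.23838123e-01,  1.63068717e+00, -6.24639402e-06,
        1.08856766e+00, -1.90042018e-02]), 'qd': array([-0.00042585, -0.00240017,  0.0013059 ,  0.00060948,  0.00066443,
        0.00166019]), 'effort': array([ 1.56443137e-03, -5.44622576e+01, -2.73666286e+01,  6.43655215e-02,
        2.27767322e-02, -1.30658823e-04]), 'eef_pos': array([ 0.16165846, -0.60316437,  0.22190449]), 'tool_rot': array([[ 9.65921820e-01,  2.58833737e-01, -3.66086217e-04],
       [ 2.58833995e-01, -9.65920725e-01,  1.45495614e-03],
       [ 2.29814712e-05, -1.50012944e-03, -9.99998875e-01]]), 'ft_force': array([ 0.26657616,  0.35177222, -0.76289719]), 'torque': array([ 0.01220618,  0.06060484, -0.00176045]), 'opening': 0.08763436723231162}
side {'K': array([[477.56504102,   0.        , 324.45014419],
       [  0.        , 477.56504102, 243.53919195],
       [  0.        ,   0.        ,   1.        ]]), 'extrinsics': array([[ 0.99811701, -0.01683141,  0.05898429,  0.5822476 ],
       [ 0.06086881,  0.39059265, -0.91854906, -0.90103855],
       [-0.00757835,  0
[... 348 characters left out ...]
[-0.99955396,  0.02795492, -0.01050753, -0.0178016 ],
       [-0.00431479,  0.2129682 ,  0.9770496 ,  1.23351712],
       [ 0.        ,  0.        ,  0.        ,  1.        ]])}
{'K': array([[394.87115054,   0.        , 319.57432383],
       [  0.        , 394.87115054, 246.43072085],
       [  0.        ,   0.        ,   1.        ]]), 'tool_from_camera': array([[ 3.68200421e-04,  9.59158958e-01,  2.82867386e-01,
         7.76946771e-02],
       [ 9.99999751e-01, -5.23644884e-04,  4.73926506e-04,
         4.93755926e-04],
       [ 6.02692913e-04,  2.82867141e-01, -9.59158911e-01,
        -1.61697009e-01],
       [ 0.00000000e+00,  0.00000000e+00,  0.00000000e+00,
         1.00000000e+00]])}
```

View pics/side0.png

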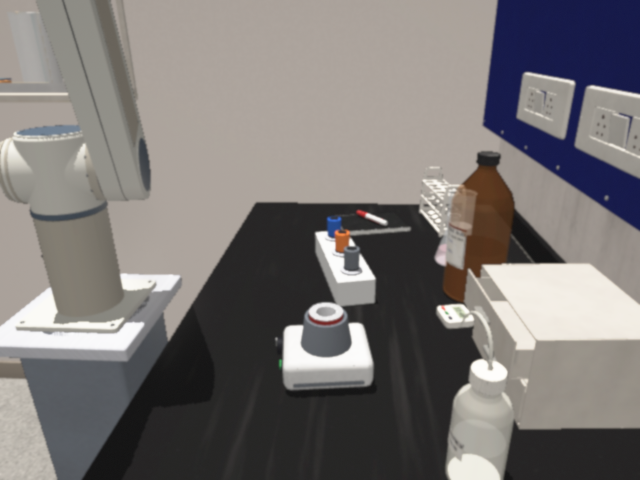

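View pics/top0.png

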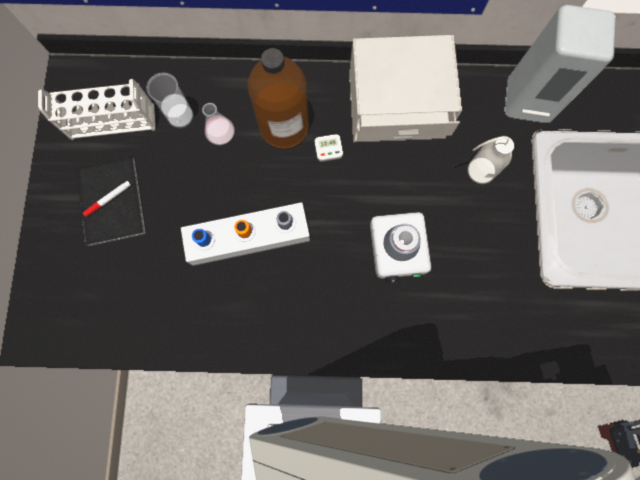

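The top picture shows the blue head at about (201,237), orange at (243,228), grey at (284,219), and the socket at about (404,237). I'll enlarge these to read them more closely.

Run:
```python
import cv2,numpy as np
a=cv2.imread("pics/top0.png");b=cv2.imread("pics/side0.png")
c=[a[215:265,170:250],a[215:265,365:445],b[205:255,300:380],b[295:345,285:365]]
c=[cv2.resize(x,(400,250),interpolation=cv2.INTER_CUBIC) for x in c]
cv2.imwrite("pics/crop0.png",np.vstack([np.hstack(c[:2]),np.hstack(c[2:])]))
```

```text
(no output)
```

View pics/crop0.png

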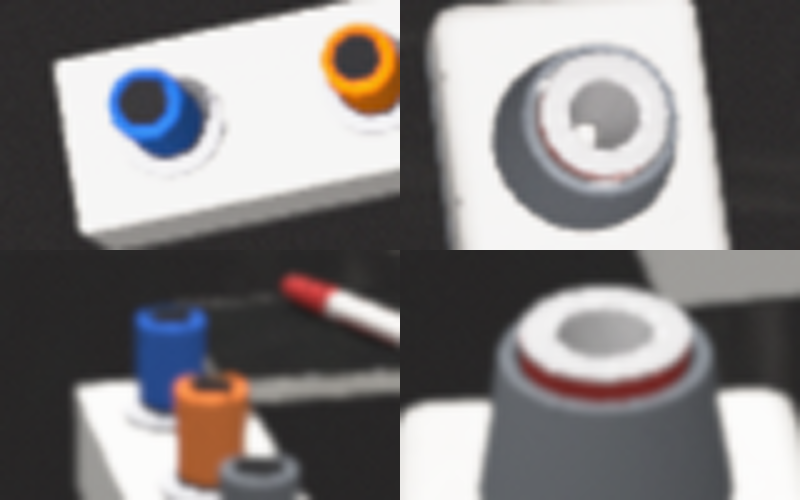

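```bash
cat > h.py <<'E'
import numpy as np
from station import telemetry, vision
def ray(cal,uv,T=None):
    K=cal["K"];E=cal["extrinsics"] if T is None else T
    d=np.linalg.inv(K)@[uv[0],uv[1],1]; d=E[:3,:3]@[d[0],-d[1],-d[2]]
    return E[:3,3],d
def atz(o,d,z): return o+d*(z-o[2])/d[2]
def tri(*rs):
    A=0;b=0
    for o,d in rs:
        d=d/np.linalg.norm(d);P=np.eye(3)-np.outer(d,d);A=A+P;b=b+P@o
    return np.linalg.solve(A,b)
def wristT(s):
    T=np.eye(4);T[:3,:3]=s["tool_rot"];T[:3,3]=s["eef_pos"]
    return T@vision.calibration("wrist")["tool_from_camera"]
E
python3 - <<'E'
from h import *
ct=vision.calibration("top");cs=vision.calibration("side")
for n,u,v,z in (("blue",(199,235.2),(334,217.2),.116),("sock",(405.5,237.5),(325.6,311),.122)):
    a=ray(ct,u);b=ray(cs,v)
    print(n,atz(*a,z),atz(*b,z),tri(a,b))
for n,u in (("rackTL",(181,228)),("rackTR",(304.5,205.5)),("or",(240.6,226.4)),("gr",(285,215))): print(n,atz(*ray(ct,u),.06 if n[0:2]=="ra" else .116))
E
```

```text
blue [0.53243901 0.2738201  0.116     ] [0.53231455 0.27539593 0.116     ] [0.53234994 0.27366724 0.1166139 ]
sock [ 0.53935303 -0.20172947  0.122     ] [ 0.53862147 -0.20602671  0.122     ] [ 0.53908574 -0.20218066  0.11988526]
rackTL [0.56083352 0.33374804 0.06      ]
rackTR [0.62611432 0.03522433 0.06      ]
or [0.55604207 0.17900084 0.116     ]
gr [0.586238   0.07727642 0.116     ]
```

```bash
python3 -m handwheel '{"jaw":[87,87,87,87,87,87,87,87,87,87],"dp":[[38,-32,-1],[38,-32,-1],[38,-32,-1],[38,-32,-1],[38,-32,-1],[38,-32,-1],[38,-32,-1],[38,-32,-1],[38,-32,-1],[38,-32,-1]],"twist":[0,0,0,0,0,0,0,0,0,0]}' 20
python3 - <<'E'
from h import *
import cv2
s=telemetry.observe();print(s["t"],s["eef_pos"],s["tool_rot"],s["qd"])
im=vision.get_image("wrist");cv2.imwrite("pics/w1.png",im[:,:,::-1])
np.savez("w1.npz",T=wristT(s))
E
```

```text
t: 1.1
eef_pos: [0.4458, -0.1943, 0.2296]
tool_rot: [[0.969, 0.248, -0.002], [0.248, -0.969, 0.002], [-0.001, -0.003, -1.0]]
ft_force: [1.0, -1.1, 0.1]
opening: 0.0868
1.1 [ 0.44577176 -0.19425507  0.22956861] [[ 0.96871347  0.2481742  -0.00194281]
 [ 0.24817825 -0.9687118   0.00223594]
 [-0.00132712 -0.00264815 -0.99999561]] [ 1.02773852  0.10424703 -0.17045523  0.00303015  0.05036959  1.01770454]
```

View pics/w1.png

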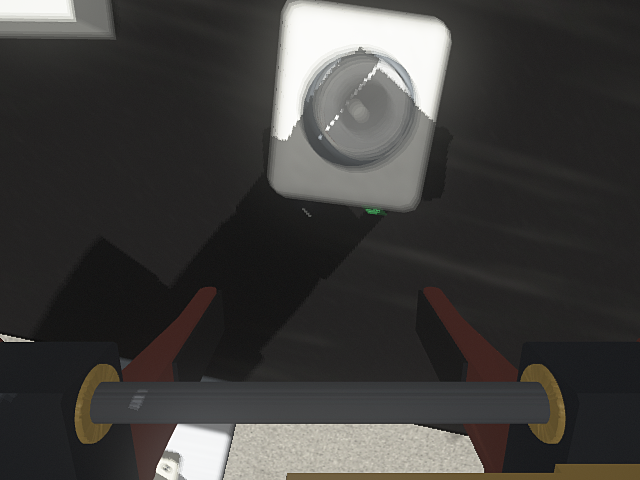

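Run:
```python
import cv2,numpy as np
a=cv2.imread("pics/w1.png")[40:180,290:430]
a=cv2.convertScaleAbs(a,alpha=1.3,beta=0)
a=cv2.resize(a,(600,600),interpolation=cv2.INTER_CUBIC)
cv2.imwrite("pics/w1c.png",a)
```

```text
(no output)
```

View pics/w1c.png

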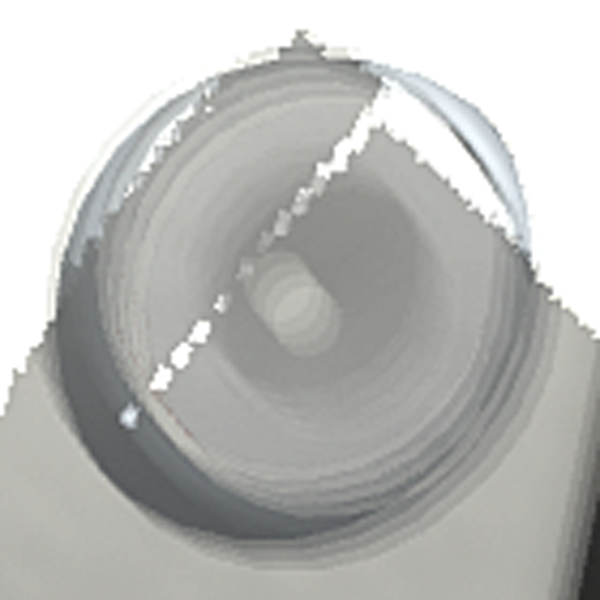

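```bash
python3 -m handwheel '{"jaw":[87,87,87,87,87,87,87,87,87,87],"dp":[[21,-45,0],[21,-45,0],[21,-45,0],[21,-45,0],[21,-45,0],[21,-45,0],[21,-45,0],[21,-45,0],[21,-45,0],[0,0,0]],"twist":[0,0,0,0,0,0,0,0,0,0]}'
python3 -m handwheel '{"jaw":[87,87],"dp":[[0,0,0],[0,0,0]],"twist":[0,0]}'
python3 - <<'E'
from h import *
import cv2
s=telemetry.observe();print(s["t"],s["eef_pos"],s["tool_rot"],s["qd"])
im=vision.get_image("wrist");cv2.imwrite("pics/w2.png",im[:,:,::-1])
np.savez("w2.npz",T=wristT(s))
E
```

```text
t: 2.15
eef_pos: [0.5289, 0.2528, 0.23]
tool_rot: [[0.967, 0.254, 0.001], [0.254, -0.967, 0.004], [0.002, -0.004, -1.0]]
ft_force: [0.3, -0.4, 0.4]
opening: 0.087
t: 2.35
eef_pos: [0.528, 0.2531, 0.2289]
tool_rot: [[0.967, 0.256, -0.001], [0.256, -0.967, 0.003], [-0.001, -0.003, -1.0]]
ft_force: [0.4, 0.0, 0.1]
opening: 0.087
2.35 [0.5279544  0.25305598 0.22888396] [[ 9.66574468e-01  2.56382761e-01 -1.29546504e-03]
 [ 2.56385425e-01 -9.66570844e-01  2.70509907e-03]
 [-5.58617969e-04 -2.94681805e-03 -9.99995502e-01]] [-0.00362128  0.00189397  0.01154886 -0.00713993  0.0055414  -0.00574326]
```

View pics/w2.png

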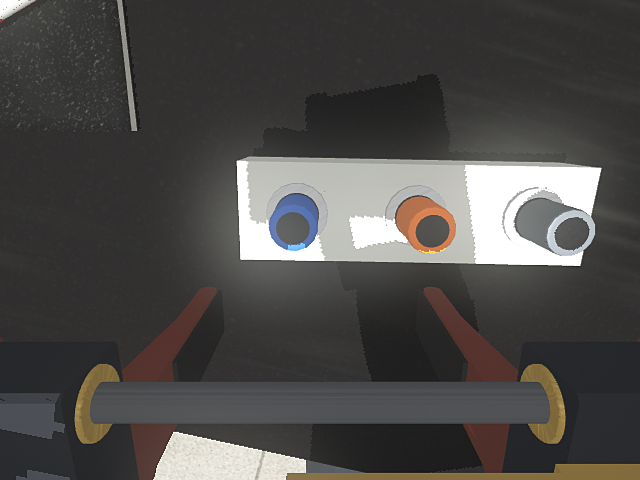

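Run:
```python
import cv2,numpy as np
from h import *
im=cv2.imread("pics/w2.png")
cv2.imwrite("pics/w2c.png",cv2.resize(im[170:270,240:370],(780,600),interpolation=cv2.INTER_CUBIC))
T=np.load("w2.npz")["T"];c=vision.calibration("wrist")
print(atz(*ray(c,(294.5,228.5),T),.116))
for uv in [(238,158),(601,168)]: print(atz(*ray(c,uv,T),.06))
```

```text
[0.53303351 0.27294404 0.116     ]
[0.56447005 0.33208591 0.06      ]
[0.63334596 0.04175243 0.06      ]
```

View pics/w2c.png

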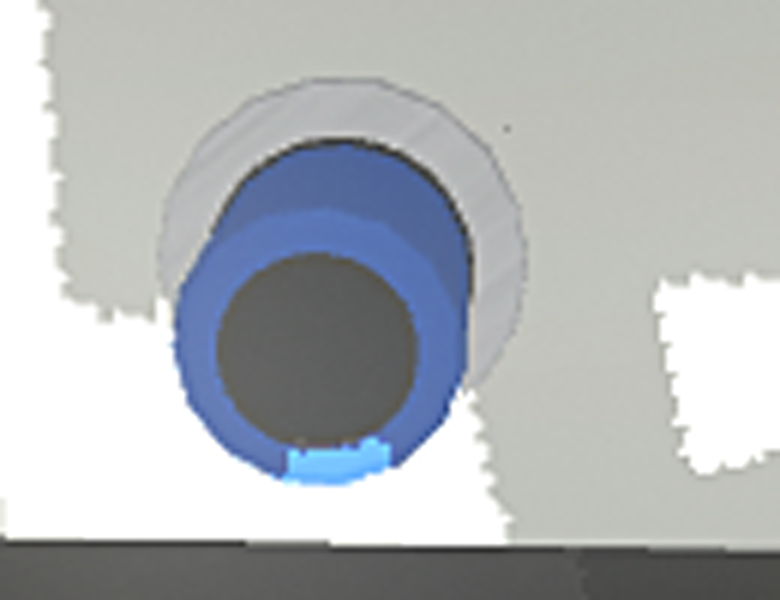

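```bash
python3 -m handwheel '{"jaw":[87,87,87,87,87,87,87,87],"dp":[[5,-10,5],[5,-9,20],[0,0,30],[0,0,30],[0,0,30],[0,0,20],[0,0,10],[0,0,0]],"twist":[0,0,0,0,0,0,0,0]}'
```

```text
t: 3.2
eef_pos: [0.5359, 0.2703, 0.0795]
tool_rot: [[0.97, 0.244, 0.002], [0.244, -0.97, 0.005], [0.003, -0.004, -1.0]]
ft_force: [-0.2, 0.1, 0.7]
opening: 0.0867
```

```bash
python3 -m handwheel '{"jaw":[87,87,87],"dp":[[-2,-4,4],[0,0,0],[0,0,0]],"twist":[0,0,0]}'
```

```text
t: 3.5
eef_pos: [0.5344, 0.2742, 0.0775]
tool_rot: [[0.97, 0.242, 0.005], [0.242, -0.97, 0.006], [0.007, -0.005, -1.0]]
ft_force: [0.3, -0.0, -0.1]
opening: 0.0871
```

```bash
python3 -m handwheel '{"jaw":[87,60,30,30,30,30,30,30],"dp":[[-1,0,3],[0,0,0],[0,0,0],[0,0,0],[0,0,0],[0,0,0],[0,0,0],[0,0,0]],"twist":[0,0,0,0,0,0,0,0]}' 30
```

```text
t: 4.3
eef_pos: [0.5347, 0.2748, 0.0767]
tool_rot: [[0.97, 0.243, 0.009], [0.243, -0.97, 0.008], [0.011, -0.006, -1.0]]
ft_force: [-0.3, -0.3, 1.1]
opening: 0.0355
```

```bash
python3 -m handwheel '{"jaw":[30,30,30,30,30,30,30,30,30],"dp":[[0,0,-10],[0,0,-20],[0,0,-25],[0,0,-30],[0,0,-30],[0,0,-30],[0,0,-20],[0,0,0],[0,0,0]],"twist":[0,0,0,0,0,0,0,0,0]}'
python3 - <<'E'
from h import *
import cv2
s=telemetry.observe();print(s["t"],s["eef_pos"],s["tool_rot"],s["ft_force"])
im=vision.get_image("wrist");cv2.imwrite("pics/w3.png",im[:,:,::-1])
E
```

```text
t: 5.2
eef_pos: [0.5314, 0.2725, 0.2503]
tool_rot: [[0.97, 0.243, 0.006], [0.242, -0.97, 0.007], [0.008, -0.005, -1.0]]
ft_force: [-0.8, 0.1, -2.1]
opening: 0.0354
5.2 [0.53138049 0.27253277 0.25031125] [[ 0.97012998  0.24250777  0.00614849]
 [ 0.24246805 -0.97013725  0.00655371]
 [ 0.00755421 -0.00486714 -0.99995962]] [-0.8073181   0.14260018 -2.11664245]
```

View pics/w3.png

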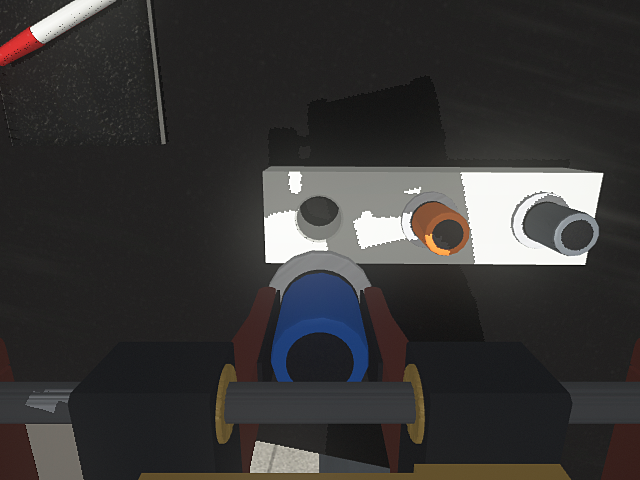

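```bash
python3 -m handwheel '{"jaw":[30,30,30,30,30,30,30,30,30,30],"dp":[[-8,20,0],[-17,43,0],[-17,43,0],[-17,44,0],[-17,44,0],[-17,44,0],[-17,44,0],[-17,44,0],[-17,44,0],[-17,44,0]],"twist":[0,0,0,0,0,0,0,0,0,0]}'
python3 -m handwheel '{"jaw":[30,30,30,30,30],"dp":[[-8,25,0],[0,0,0],[0,0,0],[0,0,0],[0,0,0]],"twist":[0,0,0,0,0]}'
python3 - <<'E'
from h import *
import cv2
s=telemetry.observe();print(s["t"],s["eef_pos"],s["tool_rot"],s["ft_force"],s["opening"])
im=vision.get_image("wrist");cv2.imwrite("pics/w4.png",im[:,:,::-1])
np.savez("w4.npz",T=wristT(s),R=s["tool_rot"],p=s["eef_pos"])
E
```

```text
t: 6.25
eef_pos: [0.4673, -0.1783, 0.2328]
tool_rot: [[0.967, 0.253, -0.016], [0.253, -0.967, 0.007], [-0.013, -0.011, -1.0]]
ft_force: [0.5, -0.5, -0.7]
opening: 0.0355
t: 6.75
eef_pos: [0.4615, -0.2078, 0.2268]
tool_rot: [[0.969, 0.246, -0.025], [0.247, -0.969, 0.012], [-0.022, -0.017, -1.0]]
ft_force: [0.3, 0.2, -1.5]
opening: 0.0355
6.75 [ 0.46154867 -0.20777274  0.22684152] [[ 0.96887066  0.24628528 -0.02516359]
 [ 0.24663063 -0.96903961  0.01164331]
 [-0.02151694 -0.01748698 -0.99961554]] [ 0.34493014  0.24784001 -1.47388419] 0.035495636824628536
```

View pics/w4.png

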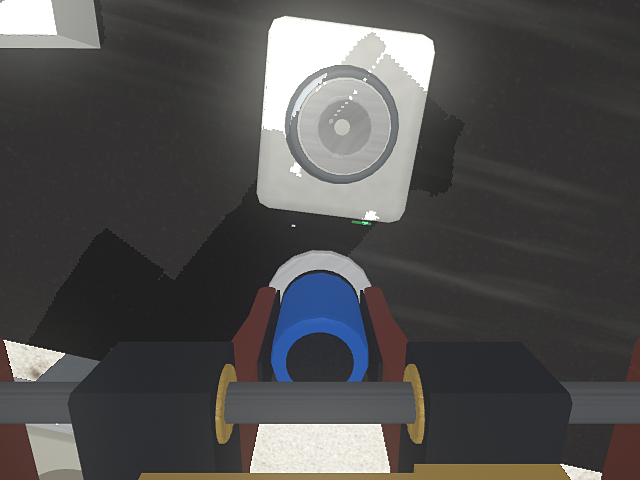

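Run:
```python
import cv2,numpy as np
im=cv2.imread("pics/w4.png")
a=cv2.resize(im[60:190,275:405],(600,600),interpolation=cv2.INTER_CUBIC)
a=cv2.convertScaleAbs(a,alpha=1.3,beta=-60)
cv2.imwrite("pics/w4c.png",a)
cv2.imwrite("pics/w4d.png",cv2.resize(im[240:400,240:400],(600,600),interpolation=cv2.INTER_CUBIC))
```

```text
(no output)
```

View pics/w4c.png

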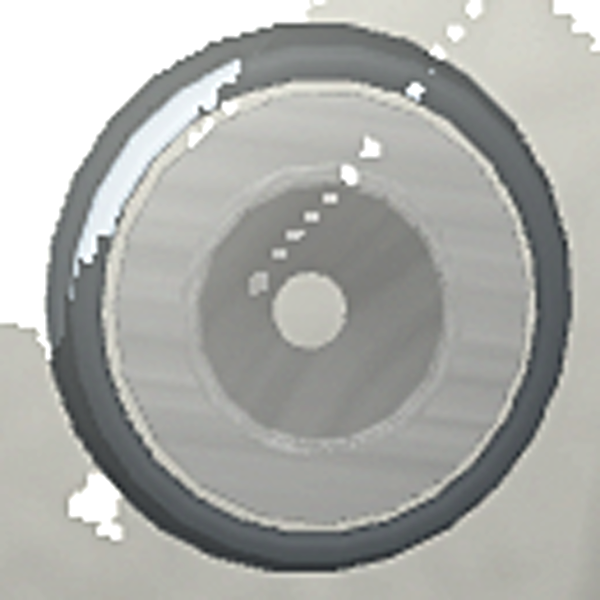

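View pics/w4d.png

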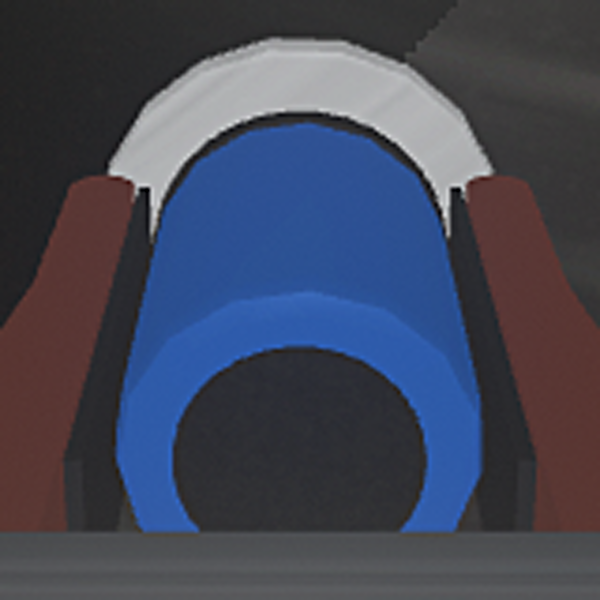

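Run:
```python
from h import *
d=np.load("w4.npz");T,R,p=d["T"],d["R"],d["p"];c=vision.calibration("wrist")
M=c["tool_from_camera"]
print("sock",s:=atz(*ray(c,(343.8,125.9),T),.122))
print("sock tool",R.T@(s-p))
for uv,z in [((319.5,362),-.039),((319.5,273),.0107),((319.5,317.3),-.039),((319.4,251),.0107)]:
    print("head tool",atz(*ray(c,uv,M),z))
```

```text
sock [ 0.5405877  -0.20216569  0.122     ]
sock tool [0.08021733 0.01586605 0.10287759]
head tool [-0.00120972  0.00042626 -0.039     ]
head tool [0.013994  0.0003836 0.0107   ]
head tool [ 0.01623984  0.00042082 -0.039     ]
head tool [0.0246832  0.00033459 0.0107    ]
```

```bash
python3 -m handwheel '{"jaw":[30,30,30,30,30],"dp":[[25,4,0],[30,6,0],[20,3,0],[0,0,0],[0,0,0]],"twist":[0,0,0,0,0]}'
```

```text
t: 7.3
eef_pos: [0.5398, -0.196, 0.2249]
tool_rot: [[0.967, 0.253, -0.026], [0.254, -0.967, 0.012], [-0.022, -0.018, -1.0]]
ft_force: [0.6, -0.5, -1.0]
opening: 0.0356
```

```bash
python3 -m handwheel '{"jaw":[30,30,30,30,30,30,30],"dp":[[1,4,5],[1,4,15],[0,0,15],[0,0,15],[0,0,10],[0,0,0],[0,0,0]],"twist":[0,0,0,0,0,0,0]}'
python3 - <<'E'
from h import *
import cv2
s=telemetry.observe();print(s["t"],s["eef_pos"],s["tool_rot"],s["ft_force"],s["opening"])
m=s["eef_pos"]+s["tool_rot"]@[-.0014,.0004,.03];print(m, s["tool_rot"].T@([.540,-.202,m[2]]-m))
a=vision.get_image("side");b=vision.get_image("top")
cv2.imwrite("pics/s5.png",np.hstack([cv2.resize(a[220:400,240:400],(400,450)),cv2.resize(b[180:300,350:457],(400,450))])[:,:,::-1])
E
```

```text
t: 8.0
eef_pos: [0.5383, -0.2032, 0.1591]
tool_rot: [[0.967, 0.252, -0.028], [0.253, -0.967, 0.013], [-0.024, -0.02, -1.0]]
ft_force: [1.1, 0.9, 0.8]
opening: 0.0355
8.0 [ 0.53832926 -0.20322569  0.15910326] [[ 0.96726888  0.25219062 -0.02812115]
 [ 0.25262    -0.96747988  0.01287695]
 [-0.0239592  -0.01955944 -0.99952158]] [1.09015913 0.87423306 0.7637018 ] 0.03545696055930027
[ 0.53623233 -0.20358004  0.12914334] [ 4.04350088e-03 -5.78482043e-04 -8.56052121e-05]
```

View pics/s5.png

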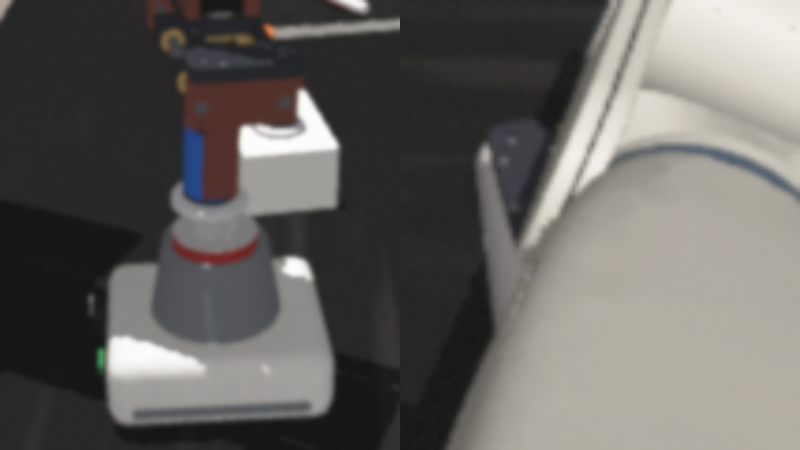

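The shank tip is inside the mouth, sitting about 4 mm too far toward −x. I'll shift it and lower.

```bash
python3 -m handwheel '{"jaw":[30,30,30,30,30],"dp":[[4,0,-1],[1,0,0],[0,0,3],[0,0,3],[0,0,0]],"twist":[0,0,0,0,0]}'
python3 - <<'E'
from h import *
s=telemetry.observe()
m=s["eef_pos"]+s["tool_rot"]@[-.0014,.0004,.03];print(m, s["tool_rot"].T@([.540,-.202,m[2]]-m))
E
```

```text
t: 8.6
eef_pos: [0.5442, -0.2022, 0.1558]
tool_rot: [[0.967, 0.253, -0.026], [0.253, -0.967, 0.011], [-0.022, -0.017, -1.0]]
ft_force: [-0.5, 0.1, -1.0]
opening: 0.0353
[ 0.54218787 -0.20260337  0.12587115] [-1.96309026e-03 -1.13716414e-03  6.30746446e-05]
```

```bash
python3 -m handwheel '{"jaw":[30,30,30,30,30],"dp":[[-1,-1,3],[0,0,3],[0,0,2],[0,0,2],[0,0,0]],"twist":[0,0,0,0,0]}'
python3 - <<'E'
from h import *
s=telemetry.observe()
m=s["eef_pos"]+s["tool_rot"]@[-.0014,.0004,.03];print(m, s["tool_rot"].T@([.540,-.202,m[2]]-m),s["torque"])
E
```

```text
t: 9.1
eef_pos: [0.5425, -0.2013, 0.1447]
tool_rot: [[0.967, 0.253, -0.026], [0.253, -0.967, 0.011], [-0.022, -0.017, -1.0]]
ft_force: [1.1, -0.0, -0.6]
opening: 0.0354
[ 0.54042091 -0.20175887  0.11477936] [-4.68169271e-04  1.26709430e-04  8.29629570e-06] [-0.05994317 -0.11585508 -0.02605636]
```

```bash
python3 -m handwheel '{"jaw":[30,30,30],"dp":[[0,0,1],[0,0,1],[0,0,0]],"twist":[0,0,0]}'
```

```text
t: 9.4
eef_pos: [0.5424, -0.2018, 0.1433]
tool_rot: [[0.967, 0.253, -0.026], [0.254, -0.967, 0.01], [-0.022, -0.017, -1.0]]
ft_force: [-0.4, -1.2, -1.5]
opening: 0.0355
```

```bash
python3 -m handwheel '{"jaw":[45,60,87,87,87],"dp":[[0,0,0],[0,0,0],[0,0,0],[0,0,0],[0,0,0]],"twist":[0,0,0,0,0]}'
python3 - <<'E'
from h import *
import cv2
s=telemetry.observe();print(s["t"],s["eef_pos"],s["tool_rot"],s["ft_force"],s["opening"])
a=vision.get_image("side");b=vision.get_image("wrist")
np.savez("w6.npz",T=wristT(s),R=s["tool_rot"],p=s["eef_pos"])
cv2.imwrite("pics/w6.png",b[:,:,::-1])
cv2.imwrite("pics/s6.png",np.hstack([cv2.resize(a[220:400,240:400],(400,450)),cv2.resize(b,(400,300))[:,:,:] if 0 else cv2.resize(b[200:480,200:440],(400,450))])[:,:,::-1])
E
```

```text
t: 9.9
eef_pos: [0.5428, -0.2015, 0.1433]
tool_rot: [[0.967, 0.253, -0.025], [0.253, -0.967, 0.011], [-0.022, -0.017, -1.0]]
ft_force: [-0.3, 0.3, 0.0]
opening: 0.0722
9.9 [ 0.54276634 -0.20149389  0.1432757 ] [[ 0.96714584  0.25297861 -0.02511487]
 [ 0.2533044  -0.96732724  0.0107186 ]
 [-0.02158272 -0.01672815 -0.99962711]] [-0.27222779  0.30860397  0.04917201] 0.07224321854650072
```

View pics/s6.png

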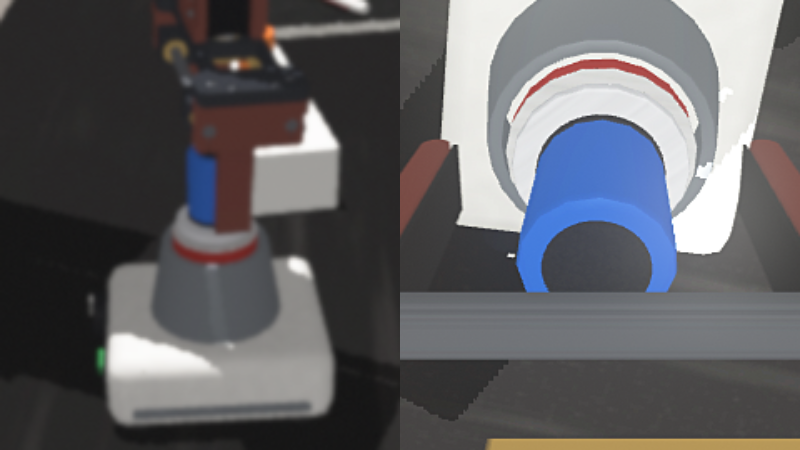

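```bash
python3 -m handwheel '{"jaw":[87,87,87,87,60,30,0,0,0,0],"dp":[[0,0,-10],[0,0,-20],[0,0,-25],[0,0,-20],[0,0,0],[0,0,0],[0,0,0],[0,0,0],[0,0,0],[0,0,0]],"twist":[0,0,0,0,0,0,0,0,0,0]}'
python3 - <<'E'
from h import *
import cv2
s=telemetry.observe();print(s["t"],s["eef_pos"],s["tool_rot"],s["ft_force"],s["opening"])
a=vision.get_image("side");b=vision.get_image("wrist")
np.savez("w7.npz",T=wristT(s),R=s["tool_rot"],p=s["eef_pos"])
cv2.imwrite("pics/w7.png",b[:,:,::-1])
cv2.imwrite("pics/s7.png",np.hstack([cv2.resize(a[220:400,240:400],(400,450)),cv2.resize(b[200:480,200:440],(400,450))])[:,:,::-1])
E
```

```text
t: 11.0
eef_pos: [0.543, -0.2016, 0.2199]
tool_rot: [[0.967, 0.253, -0.03], [0.253, -0.967, 0.013], [-0.025, -0.02, -0.999]]
ft_force: [-0.0, 0.9, 0.5]
opening: 0.0427
11.0 [ 0.54299698 -0.20159025  0.21985399] [[ 0.96702295  0.25296092 -0.02962057]
 [ 0.25341171 -0.96727716  0.01254606]
 [-0.02547764 -0.01963853 -0.99948248]] [-0.04316756  0.94304091  0.4516967 ] 0.0426574249822786
```

View pics/s7.png

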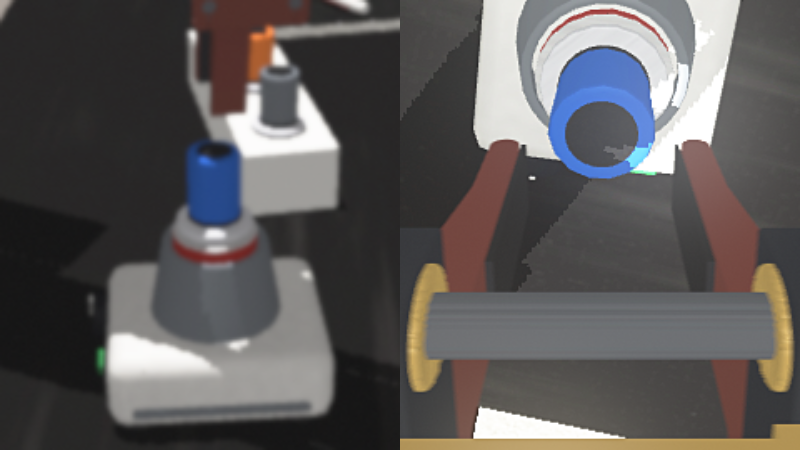

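View pics/w7.png

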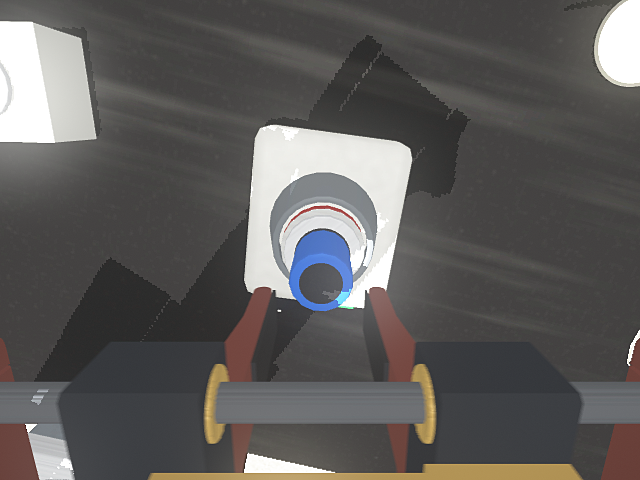

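```bash
python3 -m handwheel '{"jaw":[0,0,0,0,0],"dp":[[0,0,0],[0,0,0],[0,0,0],[0,0,0],[0,0,0]],"twist":[0,0,0,0,0]}'
python3 - <<'E'
from h import *
d=np.load("w7.npz");c=vision.calibration("wrist")
h=atz(*ray(c,(321,283),d["T"]),.181);print(h)
s=telemetry.observe();R,p=s["tool_rot"],s["eef_pos"]
print(R.T@(h-p))
E
```

```text
t: 11.6
eef_pos: [0.5431, -0.2016, 0.2197]
tool_rot: [[0.967, 0.253, -0.03], [0.253, -0.967, 0.013], [-0.026, -0.02, -0.999]]
ft_force: [1.3, -0.9, 0.3]
opening: 0.0006
[ 0.53999364 -0.20281269  0.181     ]
[-0.00228291  0.00113419  0.03880234]
```

```bash
python3 -m handwheel '{"jaw":[0,0,0,0,0,0],"dp":[[-1,1,4],[-1,0,10],[0,0,10],[0,0,7],[0,0,0],[0,0,0]],"twist":[0,0,0,0,0,0]}'
python3 - <<'E'
from h import *
h=np.array([.540,-.2025,.181])
s=telemetry.observe();R,p=s["tool_rot"],s["eef_pos"]
print(R.T@(h-p))
E
```

```text
t: 12.2
eef_pos: [0.5395, -0.2026, 0.185]
tool_rot: [[0.967, 0.253, -0.031], [0.253, -0.967, 0.013], [-0.027, -0.021, -0.999]]
ft_force: [0.6, 0.7, 0.5]
opening: 0.0006
[0.0006262  0.00010996 0.00394872]
```

```bash
python3 -m handwheel '{"jaw":[0,0,0],"dp":[[0,0,2],[0,0,2],[0,0,1]],"twist":[0,0,0]}'; python3 -m handwheel '{"jaw":[0,0],"dp":[[0,0,2],[0,0,2]],"twist":[0,0]}'
```

```text
t: 12.5
eef_pos: [0.5402, -0.2028, 0.1808]
tool_rot: [[0.967, 0.253, -0.03], [0.253, -0.967, 0.013], [-0.025, -0.02, -0.999]]
ft_force: [-1.1, 0.3, 5.5]
opening: 0.0006
t: 12.7
eef_pos: [0.5404, -0.2029, 0.1784]
tool_rot: [[0.967, 0.253, -0.029], [0.253, -0.967, 0.012], [-0.025, -0.019, -1.0]]
ft_force: [-2.2, 1.3, 6.2]
opening: 0.0003
```

```bash
python3 -m handwheel '{"jaw":[0,0,0],"dp":[[0,0,2],[0,0,2],[0,0,2]],"twist":[0,0,0]}'; python3 -m handwheel '{"jaw":[0,0],"dp":[[0,0,2],[0,0,2]],"twist":[0,0]}'
```

```text
t: 13.0
eef_pos: [0.5404, -0.2029, 0.1747]
tool_rot: [[0.967, 0.253, -0.028], [0.254, -0.967, 0.012], [-0.024, -0.018, -1.0]]
ft_force: [-2.6, 0.8, 5.9]
opening: 0.0004
t: 13.2
eef_pos: [0.5407, -0.203, 0.1729]
tool_rot: [[0.967, 0.253, -0.026], [0.254, -0.967, 0.011], [-0.022, -0.017, -1.0]]
ft_force: [-5.1, 1.3, 18.3]
opening: 0.0005
```

```bash
python3 -m handwheel '{"jaw":[0,0],"dp":[[0,0,2],[0,0,2]],"twist":[0,0]}'
```

```text
t: 13.4
eef_pos: [0.5409, -0.2031, 0.1729]
tool_rot: [[0.967, 0.253, -0.025], [0.254, -0.967, 0.01], [-0.021, -0.016, -1.0]]
ft_force: [-6.2, 2.7, 16.8]
opening: 0.0002
```

Force rose to about 18 N with no further sinking, so this looks like the hard stop. I'll back off and look.

```bash
python3 -m handwheel '{"jaw":[0,0,0,0,0,0,0,0],"dp":[[0,0,-3],[0,0,-10],[0,0,-25],[0,0,-30],[-10,0,-30],[-30,0,-10],[-30,0,0],[0,0,0]],"twist":[0,0,0,0,0,0,0,0]}'
python3 - <<'E'
from h import *
import cv2
s=telemetry.observe();print(s["t"],s["eef_pos"],s["ft_force"])
a=vision.get_image("side");b=vision.get_image("wrist")
cv2.imwrite("pics/w8.png",b[:,:,::-1])
cv2.imwrite("pics/s8.png",cv2.resize(a[250:400,260:400],(560,600),interpolation=cv2.INTER_CUBIC)[:,:,::-1])
cv2.imwrite("pics/a8.png",a[:,:,::-1])
E
```

```text
t: 14.2
eef_pos: [0.4756, -0.2226, 0.2908]
tool_rot: [[0.967, 0.255, -0.021], [0.255, -0.967, 0.008], [-0.018, -0.013, -1.0]]
ft_force: [-0.1, 0.3, -0.9]
opening: 0.0005
14.2 [ 0.47557689 -0.22262624  0.29078878] [-0.05503942  0.31677055 -0.85578682]
```

View pics/s8.png

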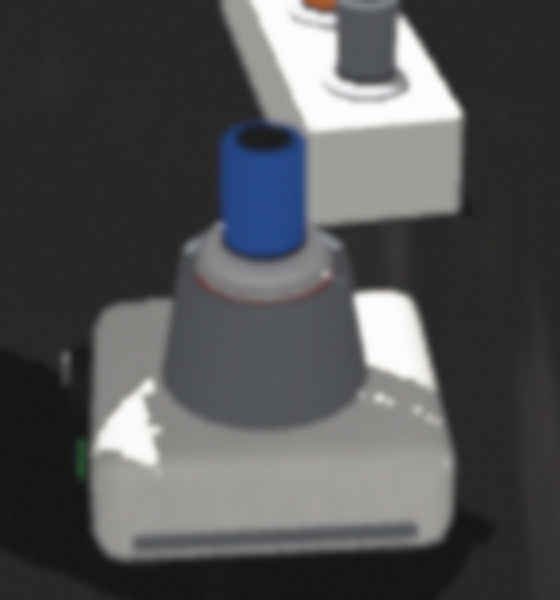

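View pics/w8.png

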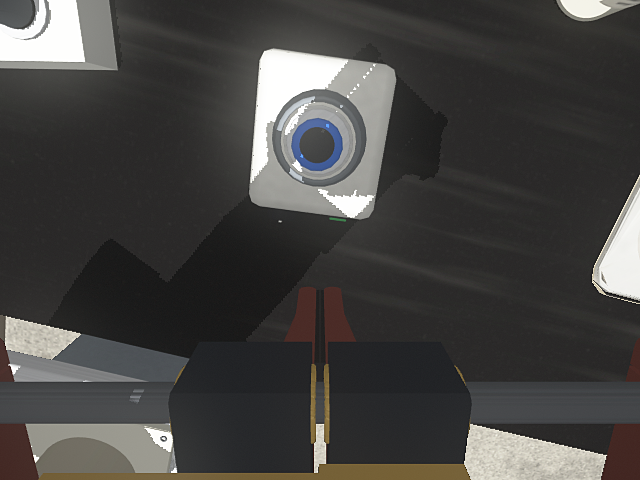

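Run:
```python
import cv2,numpy as np
a=cv2.imread("pics/a8.png")[300:340,295:360];b=cv2.imread("pics/w8.png")[80:195,260:380]
cv2.imwrite("pics/z8.png",np.hstack([cv2.resize(a,(400,246),interpolation=cv2.INTER_NEAREST)]))
cv2.imwrite("pics/z8b.png",cv2.resize(b,(600,575),interpolation=cv2.INTER_CUBIC))
```

```text
(no output)
```

View pics/z8.png

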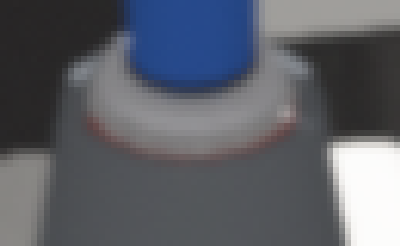

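View pics/z8b.png

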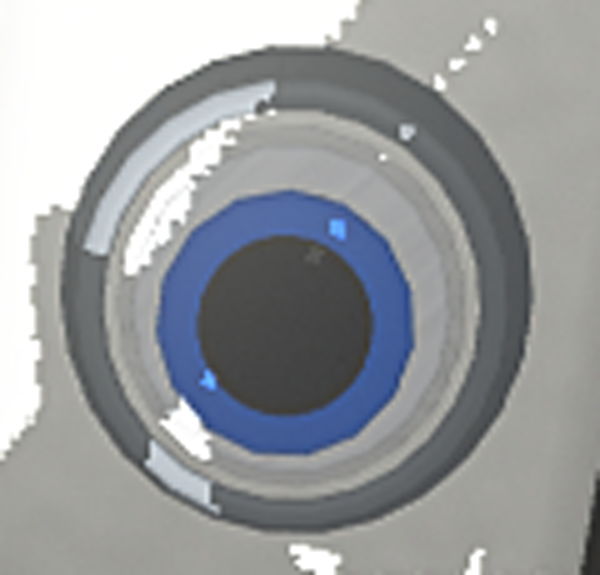

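A faint red line is still visible under the rim in the side view, so I'll press again, harder.

```bash
python3 -m handwheel '{"jaw":[0,0,0,0,0,0,0,0,0],"dp":[[20,-1,0],[25,-1,0],[24,0,5],[0,0,25],[0,0,30],[0,0,25],[0,0,10],[0,0,0],[0,0,0]],"twist":[0,0,0,0,0,0,0,0,0]}'
python3 - <<'E'
from h import *
h=np.array([.540,-.2025,.173])
s=telemetry.observe();R,p=s["tool_rot"],s["eef_pos"]
print(R.T@(h-p))
E
```

```text
t: 15.2
eef_pos: [0.5547, -0.1988, 0.1904]
tool_rot: [[0.966, 0.259, -0.016], [0.259, -0.966, 0.008], [-0.013, -0.012, -1.0]]
ft_force: [0.1, -0.3, 0.3]
opening: 0.0006
[-1.49663120e-02 -4.07489352e-06  1.75778289e-02]
```

```bash
python3 -m handwheel '{"jaw":[0,0,0,0,0],"dp":[[-7,0,0],[-6,0,0],[0,0,4],[0,0,4],[0,0,0]],"twist":[0,0,0,0,0]}'
python3 - <<'E'
from h import *
h=np.array([.540,-.2025,.173])
s=telemetry.observe();R,p=s["tool_rot"],s["eef_pos"]
print(R.T@(h-p))
E
```

```text
t: 15.7
eef_pos: [0.5429, -0.2035, 0.1862]
tool_rot: [[0.966, 0.258, -0.009], [0.258, -0.966, 0.006], [-0.008, -0.008, -1.0]]
ft_force: [0.3, -0.8, 0.1]
opening: 0.0005
[-0.00249208 -0.00158589  0.01324084]
```

```bash
python3 -m handwheel '{"jaw":[0,0,0,0,0],"dp":[[-2,-1,3],[0,0,4],[0,0,3],[0,0,2],[0,0,2]],"twist":[0,0,0,0,0]}';python3 -m handwheel '{"jaw":[0,0],"dp":[[0,0,2],[0,0,3]],"twist":[0,0]}'
```

```text
t: 16.2
eef_pos: [0.5413, -0.2032, 0.1727]
tool_rot: [[0.966, 0.258, -0.008], [0.258, -0.966, 0.005], [-0.006, -0.007, -1.0]]
ft_force: [-6.0, 2.0, 26.9]
opening: 0.0004
t: 16.4
eef_pos: [0.5417, -0.2034, 0.1726]
tool_rot: [[0.966, 0.259, -0.007], [0.259, -0.966, 0.005], [-0.006, -0.006, -1.0]]
ft_force: [-10.8, 3.4, 32.9]
opening: 0.0009
```

```bash
python3 -m handwheel '{"jaw":[0,0,0,0,0,0,0,0],"dp":[[0,0,-3],[0,0,-10],[0,0,-25],[0,0,-30],[-20,0,-30],[-40,0,0],[-40,0,0],[-20,0,0]],"twist":[0,0,0,0,0,0,0,0]}'
python3 -m handwheel '{"jaw":[0,0,0],"dp":[[0,0,0],[0,0,0],[0,0,0]],"twist":[0,0,0]}'
python3 - <<'E'
from h import *
import cv2
a=vision.get_image("side");b=vision.get_image("top");w=vision.get_image("wrist")
cv2.imwrite("pics/s9.png",np.hstack([cv2.resize(a[285:345,285:365],(400,300),interpolation=cv2.INTER_CUBIC),cv2.resize(b[215:275,365:445],(400,300),interpolation=cv2.INTER_CUBIC)])[:,:,::-1])
cv2.imwrite("pics/w9.png",w[:,:,::-1]);cv2.imwrite("pics/a9.png",a[:,:,::-1])
E
```

```text
t: 17.2
eef_pos: [0.4266, -0.2354, 0.2778]
tool_rot: [[0.965, 0.263, -0.004], [0.263, -0.965, 0.003], [-0.003, -0.004, -1.0]]
ft_force: [-0.4, -0.7, 0.4]
opening: 0.0004
t: 17.5
eef_pos: [0.4261, -0.236, 0.279]
tool_rot: [[0.966, 0.26, -0.003], [0.26, -0.966, 0.002], [-0.002, -0.003, -1.0]]
ft_force: [0.2, 0.4, 0.0]
opening: 0.0005
```

View pics/s9.png

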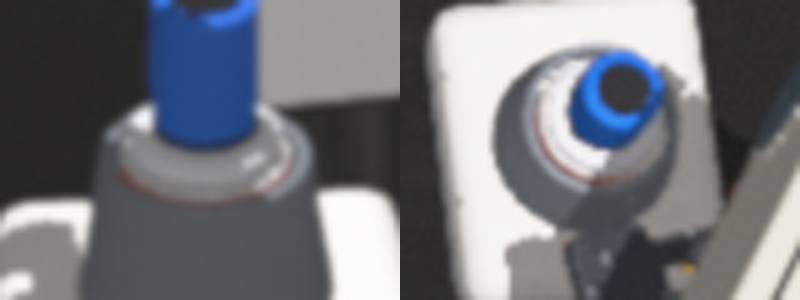

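View pics/w9.png

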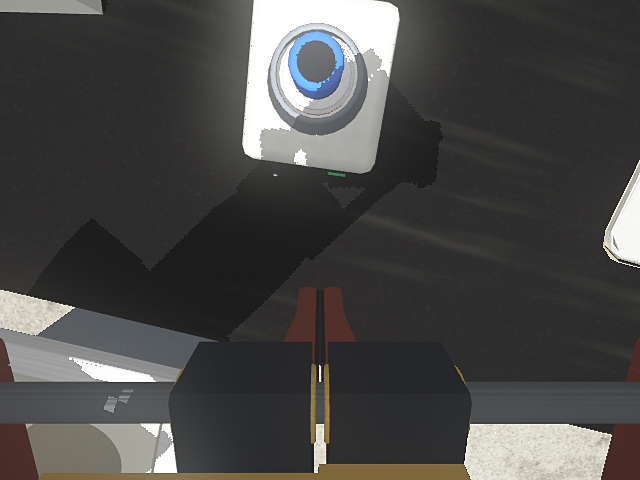

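View pics/a9.png

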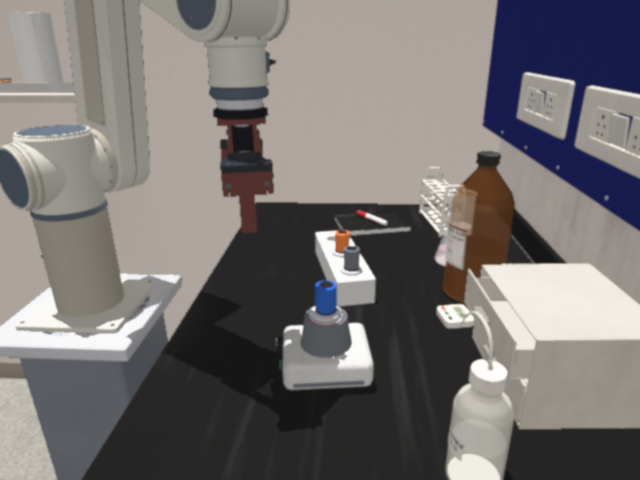

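A hairline remains the same after 33 N with no movement. I'll take a close wrist view from the side to tell a clearance gap from a remaining band.

```bash
python3 -m handwheel '{"jaw":[0,0,0,0,0,0,0,0,0],"dp":[[10,30,0],[15,35,5],[8,20,20],[0,0,30],[0,0,30],[0,0,20],[0,0,10],[0,0,0],[0,0,0]],"twist":[0,0,0,0,0,0,0,0,0]}'
python3 - <<'E'
from h import *
import cv2
s=telemetry.observe();np.savez("w10.npz",T=wristT(s))
w=vision.get_image("wrist");cv2.imwrite("pics/w10.png",w[:,:,::-1])
E
```

```text
t: 18.55
eef_pos: [0.4885, -0.3106, 0.1575]
tool_rot: [[0.964, 0.267, -0.002], [0.267, -0.964, 0.002], [-0.001, -0.003, -1.0]]
ft_force: [-0.3, -0.6, -0.1]
opening: 0.0006
```

View pics/w10.png

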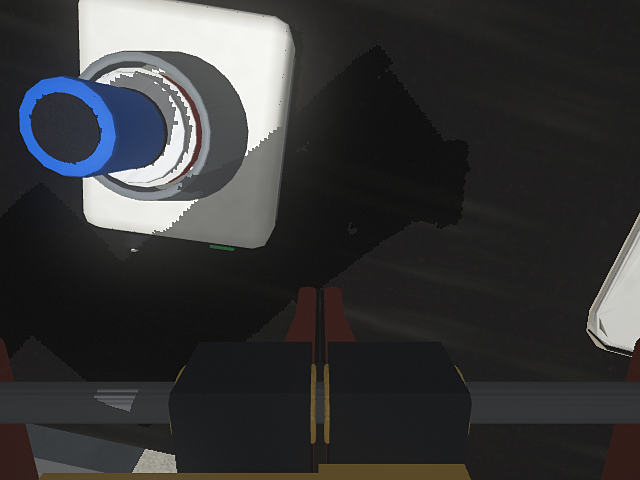

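Run:
```python
import cv2
w=cv2.imread("pics/w10.png")[45:205,70:260]
cv2.imwrite("pics/w10c.png",cv2.resize(w,(712,600),interpolation=cv2.INTER_CUBIC))
```

```text
(no output)
```

View pics/w10c.png

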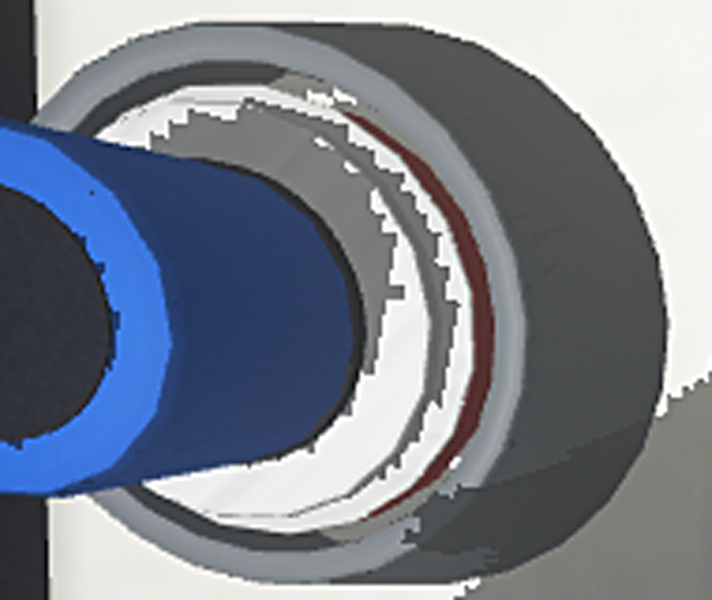

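Run:
```python
from h import *
from scipy.optimize import least_squares
T=np.load("w10.npz")["T"];c=vision.calibration("wrist")
def rays(P): return [ray(c,(70+x/3.747-.4,45+y/3.75-.4),T) for x,y in P]
rim=rays([(472,330),(455,235),(408,150),(230,85),(160,92),(110,115),(290,533),(375,512),(180,518),(445,455)])
tur=rays([(495,330),(480,240),(440,165),(385,112),(230,62),(160,75),(270,549),(200,540),(470,440)])
def res(p):
    cx,cy,r1,r2,dz=p
    a=[np.hypot(*(atz(*q,.114)[:2]-[cx,cy]))-r2 for q in tur]
    b=[np.hypot(*(atz(*q,.114+dz)[:2]-[cx,cy]))-r1 for q in rim]
    return np.array(a+b)*1e3
s=least_squares(res,[.54,-.202,.024,.026,0]);
C=np.linalg.inv(s.jac.T@s.jac)*(s.fun@s.fun)/(len(s.fun)-5)
print(s.x*1e3,np.sqrt(np.diag(C))*1e3);print(s.fun.round(2))
```

```text
[ 539.68288066 -203.38352805   29.00358114   31.33448771    1.42837538] [0.20044785 0.38257175 0.2330843  0.25486409 1.185795  ]
[-0.29  0.2   0.5   0.35 -0.23 -0.38 -0.38  0.73 -0.5  -0.59  0.09  1.21
 -0.78 -0.26  0.15 -0.58 -0.38  0.83  0.32]
```

```bash
python3 -m handwheel '{"jaw":[0,0,0,0],"dp":[[0,0,-20],[0,0,-20],[0,0,0],[0,0,0]],"twist":[0,0,0,0]}'; python3 -c "
from station import env
print(env.finish_job())"
```

```text
t: 19.0
eef_pos: [0.4904, -0.3114, 0.2026]
tool_rot: [[0.964, 0.268, 0.003], [0.268, -0.964, -0.001], [0.003, 0.002, -1.0]]
ft_force: [0.8, 0.6, -0.8]
opening: 0.0002
the job is handed in; nothing more can be done
None
```

I fitted the blue head to the vortex mixer and handed the job in at about 19 s. I lifted it out of the rack, set it in the socket, let go of it, then pressed down with the shut fingers.

**Locking:** The fingers moved down about 8 mm at roughly 6 N, then met a hard stop at z ≈ 0.173 m, the height expected for a locked sleeve. A second press at about 33 N moved nothing further.

**Scene:** The last pictures show the blue head upright in the socket, and the orange and grey heads still in the rack. The gripper is clear of everything.

**Check that stayed unclear:** A thin red line is still visible around the sleeve. I take it to be the band seen down the gap of about 2 mm between sleeve and turret. My picture measurement put the rim 1.4 ± 1.2 mm above flush, which does not settle it. I am relying on the hard stop and the measured travel as evidence that it locked.

**Smaller point:** The tool drifted up to about 2° off vertical during the moves. The head still seated upright once released.

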